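# Second course of a bench shielding wall in running bond

### The job

Add the second course to the low shielding wall on the lab bench, in running bond: take the two whole white bricks, the same size as those in the wall (not the half-length or the half-height one), and lay each flat along the wall, one centred over each of the two gaps of the first course. Set them down in place, do not drop them.

Things in the scene. Friction and masses are not known exactly. Their poses are not given: they have to be found in the camera images.
- brick_a_mid (a point): centre (23 mm above the underside) of a loose whole brick: plain white plastic block 110 x 46 x 46 mm, 0.23 kg, lying on the bench to the robot's right of the wall. x along its length, y across, z up. brick_b is its equal; either may go to either gap. Not to be confused with the half-length (55 x 46 x 46) and half-height (110 x 46 x 23 mm) bricks beside it
- brick_b_mid (a point): centre (23 mm above the underside) of a loose whole brick: plain white plastic block 110 x 46 x 46 mm, 0.23 kg, lying on the bench to the robot's right of the wall. x along its length, y across, z up. brick_a is its equal; either may go to either gap. Not to be confused with the half-length (55 x 46 x 46) and half-height (110 x 46 x 23 mm) bricks beside it
- bed_left (a point): top of the wall's first course, on its centre line, at the middle of the left gap (seen from the robot). Fixed wall: three white 110 x 46 x 46 mm bricks in a row with 10 mm gaps, on a 6 mm aluminium plate 62 mm wide; top 52 mm above the bench; it runs across in front of the robot. x along the wall to the left, y across, z up. A laid brick's centre is 23 mm above this point
- bed_right (a point): top of the wall's first course, on its centre line, at the middle of the right gap (seen from the robot). Fixed wall: three white 110 x 46 x 46 mm bricks in a row with 10 mm gaps, on a 6 mm aluminium plate 62 mm wide; top 52 mm above the bench; it runs across in front of the robot. x along the wall to the left, y across, z up. A laid brick's centre is 23 mm above this point
Mind the look-alikes: they are no part of the job. Leave any black or pink look-alike of the part that bears brick_a_mid alone.

How it is judged:
By the outcome, as a careful person would: the job done as asked, in the order asked, and still so for the second after the job is handed in, with the robot touching nothing.
It also fails if it takes over 64 s, if anything falls off the work surface, if the arm or the gripper's body presses on something with over 40 N, if the wrist force passes 120 N, or if a joint passes its speed limit or range.

### The arm

A 6-joint arm with a two-finger parallel gripper is mounted at the origin on the work surface. World frame = base frame: x ahead of the robot, y to its left, z up, the work surface at z = 0. Lengths are in mm, angles in rad, forces in N, time in s.
With the tool pointing down it reaches from about 300 to 775 mm from the base axis. Payload 14.6 kg.
Tool frame: the origin (TCP) lies between the finger pads; the fingertips stand 19 mm ahead of it and the grasp point (between the pads) is the TCP; x points along the fingers, y is the direction in which the jaws open and shut, and the axes are right-handed (so a half turn about x gives the same grasp; the last joint's range is limited). The gripper opens to 94 mm and grips with 3 to 60 N. Pads are 16 mm wide; open, the fingers measure 119 mm over their backs; the gripper's body (75 mm by 177 mm) begins 78 mm behind the grasp point.
Start: joints at [1.277, 0.3, 1.521, -0, 1.321, -0.067], TCP at [123.671, 535.906, 224.446] pointing down, gripper open.
Joint ranges: [-3.03, 3.03], [-0.79, 2.21], [0.23, 2.52], [-1.04, 4.18], [0, 3.07], [-2.55, 2.55]. Speed limits (rad/s): [2.22, 2.22, 2.57, 3.14, 3.14, 3.14].

### API

Orientations are given as [roll, pitch, yaw] about the fixed x, y, z axes, in that order (R = Rz(yaw) Ry(pitch) Rx(roll)).
In Python, from cell import manip gives the robot as it stands.
- The arm moves only by the tool jog_arm, never from a script. Its argument "series" is one flat list of numbers, 7 for each row, row after row: the turn, a rotation vector about the world's x, y, z in rad, then the shift along the world's x, y, z in m, then the opening, from -1 (shut) to 1 (fully open). A call has 1 to 20 rows; each row is the pose to reach, as a shift and turn from the pose commanded when the call began; what a row does not reach only later rows make up. A row lasts 1/8 s, in which the tool goes at most 62.5 mm and 10.7 degrees, less where a joint would pass 70% of its speed; a pose out of reach is approached as far as the arm can. A call with a gripper value outside its range is refused whole. The fingers move at their own pace and stop on an object; "squeeze" is the grip in N (left out, the last holds). Time passes only in rows, so rows that repeat a pose let the fingers close. It gives the time, the measured TCP pose, the force and the opening at its end, in the units of the state.
- manip.read_state(): the state, without advancing time (a new reading comes with each control period).
- manip.camera(name): name is "scene" or "top" or "wrist"; returns a dict with "color" (384x512x3 uint8, blue, green, red), "range_z" (384x512 float32, mm along the optical axis (not along the pixel's ray), 0 where there is no reading), "fx", "fy", "cx", "cy" (pixels), "pose" (4x4, takes a point from camera to world coordinates); the wrist camera has in their place "mount" (4x4, takes a point from camera to tool coordinates, whose origin is the TCP and whose axes are the tool frame's). Camera axes: x right, y down, z forward; pixel columns grow to the right and rows downward; lengths in mm; the calibration is good to about 2 mm. A picture is of the moment at which its call begins: read the wrist's pose just before it.
- manip.sign_off(): hands the job in, once; it reports no verdict.
The state is a dict: "clock": time; "joints": joint angles; "qd": joint speeds; "effort": joint torques, N m; "eef_pos": TCP position; "eef_rot": TCP orientation; "wrist_force": force on the tool from outside, world axes, zero at the start; "moment": the same for the moment, N m; "finger_gap": finger opening in mm.
Only numpy, scipy, OpenCV 4.12 (cv2) and the standard library are available. Lean on these libraries where they do the work, as an engineer would, in place of code of your own. Each camera call takes 0.05 s, during which the arm holds its last target.

## Working session

There is one attempt and no reset: what is moved stays moved. The work goes in short steps, Python scripts to look and compute and a tool call to move; the robot and the scene stay as the last step left them, time stands still between calls to the robot, and variables do not carry over. Pictures are saved under pics/ and viewed, and the job is handed in when it is done.

Besides the shell and the picture viewer there is one more tool, called by a JSON object that holds its "method" and its "body", one argument or row to a line. jog_arm: Moves the arm, as the interface text tells. Its arguments: {"type":"object","properties":{"series":{"type":"array","items":{"type":"number"}},"squeeze":{"type":"number"}},"required":["series"]}

```bash
mkdir -p pics; ls; python3 - <<'E'
from cell import manip
import cv2,numpy as np
s=manip.read_state(); print(s)
for n in ("top","scene"):
    c=manip.camera(n); cv2.imwrite(f"pics/{n}0.png",c["color"]); np.savez(f"pics/{n}0.npz",**c)
    print(n,c["fx"],c["fy"],c["cx"],c["cy"],np.round(c["pose"],4).tolist())
E
```

```text
pics
{'clock': 0.0, 'joints': array([ 1.27740366e+00,  3.00470113e-01,  1.52160466e+00, -4.00966677e-06,
        1.32065855e+00, -6.66236128e-02]), 'qd': array([ 0.00065323,  0.00108571,  0.00239993, -0.00075428,  0.00107025,
       -0.00010162]), 'effort': array([-1.95786786e-03, -5.31796038e+01, -3.52743423e+01,  7.07262894e-02,
        2.41380930e-02, -2.01233240e-05]), 'eef_pos': array([123.60357377, 535.68447835, 223.87687398]), 'eef_rot': array([-1.63401517,  1.56965565, -1.86078323]), 'wrist_force': array([-0.29975918, -0.24053238,  0.77423241]), 'moment': array([-0.01444211, -0.00535627, -0.0321057 ]), 'finger_gap': 94.26611437423479}
top 394.12516752117796 394.12516752117796 259.28638544235946 195.53310318392062 [[0.0085, -0.9887, 0.1494, 281.0432], [-1.0, -0.0078, 0.0055, -65.8966], [-0.0043, -0.1494, -0.9888, 1044.4362], [0.0, 0.0, 0.0, 1.0]]
scene 371.7772414405829 371.7772414405829 257.2220298128357 192.02441294747618 [[-0.1514, 0.8106, -0.5657, 1080.599], [0.9885, 0.1258, -0.0843, 37.041], [0.0028, -0.572, -0.8203, 997.6471], [0.0, 0.0, 0.0, 1.0]]
```

View pics/top0.png

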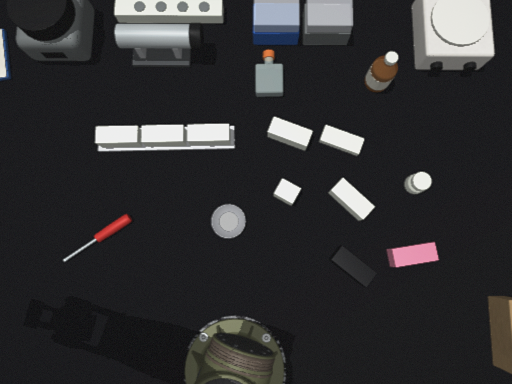

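View pics/scene0.png

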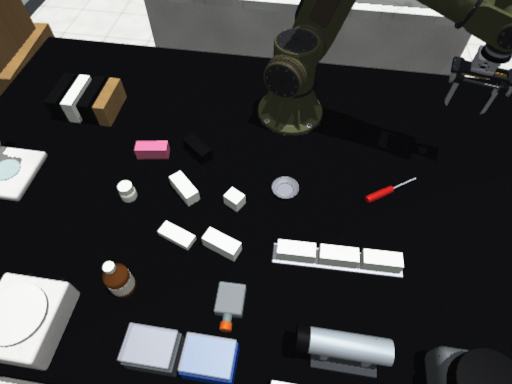

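Top view: white candidates are (290,133), (342,140), (287,191) and (352,199). The wall is at (165,135). The black and pink look-alikes are at (353,265) and (413,254). Next I'll measure heights and sizes.

```bash
cat > h.py <<'E'
import numpy as np,cv2
def world(c,pose=None):
    P=c["pose"] if pose is None else pose
    z=c["range_z"].astype(float); v,u=np.indices(z.shape)
    p=np.stack([(u-c["cx"])/c["fx"]*z,(v-c["cy"])/c["fy"]*z,z],-1)
    return p@P[:3,:3].T+P[:3,3]
def onplane(c,uv,h,pose=None):
    P=c["pose"] if pose is None else pose
    uv=np.asarray(uv,float).reshape(-1,2)
    d=np.c_[(uv[:,0]-c["cx"])/c["fx"],(uv[:,1]-c["cy"])/c["fy"],np.ones(len(uv))]@P[:3,:3].T
    o=P[:3,3]; return o+d*((h-o[2])/d[:,2])[:,None]
def faces(c,zlo,zhi,box,pose=None,minpx=60,bright=130):
    """near-white blobs with height in zlo..zhi -> world rects"""
    W=world(c,pose); g=c["color"].min(-1)
    m=((g>bright)&(W[...,2]>zlo)&(W[...,2]<zhi)&(W[...,0]>box[0])&(W[...,0]<box[1])&(W[...,1]>box[2])&(W[...,1]<box[3])).astype(np.uint8)
    cs,_=cv2.findContours(m,cv2.RETR_EXTERNAL,cv2.CHAIN_APPROX_NONE); out=[]
    for k in cs:
        if cv2.contourArea(k)<minpx: continue
        mm=np.zeros_like(m); cv2.drawContours(mm,[k],-1,1,-1); mm&=m
        h=np.median(W[...,2][mm>0])
        p=onplane(c,k.reshape(-1,2),h,pose)[:,:2]
        (x,y),(a,b),t=cv2.minAreaRect(p.astype(np.float32))
        if a<b: a,b,t=b,a,t+90
        t=(t+90)%180-90
        out.append(dict(px=k.reshape(-1,2).mean(0).round(0),xy=(round(x,1),round(y,1)),size=(round(a,1),round(b,1)),deg=round(t,1),h=round(h,1)))
    return out
E
python3 - <<'E'
from h import *
for n in("top","scene"):
    c=dict(np.load(f"pics/{n}0.npz")); print(n)
    for lo,hi in((14,32),(37,60)):
        for o in faces(c,lo,hi,(200,620,-400,350)): print(lo,o)
    W=world(c); g=W[...,2][(abs(W[...,0]-400)<150)&(abs(W[...,1])<250)]
    print("bench z",np.percentile(g,[10,30,50]))
c=dict(np.load("pics/top0.npz"));im=c["color"][100:230,80:390]
cv2.imwrite("pics/crop0.png",cv2.resize(im,None,fx=2.5,fy=2.5,interpolation=cv2.INTER_CUBIC))
E
```

```text
top
14 {'px': array([342., 140.]), 'xy': (590.0, -280.0), 'size': (109.6, 47.1), 'deg': 69.9, 'h': np.float64(22.4)}
37 {'px': array([287., 191.]), 'xy': (445.3, -131.6), 'size': (54.3, 46.3), 'deg': 60.8, 'h': np.float64(45.5)}
37 {'px': array([353., 198.]), 'xy': (427.0, -298.5), 'size': (109.7, 47.1), 'deg': 46.8, 'h': np.float64(45.5)}
37 {'px': array([120., 134.]), 'xy': (591.0, 305.2), 'size': (89.5, 46.3), 'deg': -87.5, 'h': np.float64(51.1)}
37 {'px': array([291., 133.]), 'xy': (603.7, -139.1), 'size': (109.3, 47.1), 'deg': 69.5, 'h': np.float64(45.4)}
37 {'px': array([162., 133.]), 'xy': (593.2, 194.8), 'size': (109.3, 46.0), 'deg': -89.6, 'h': np.float64(51.1)}
37 {'px': array([208., 132.]), 'xy': (596.8, 75.4), 'size': (110.2, 46.1), 'deg': -89.6, 'h': np.float64(51.1)}
bench z [-2.8104359  -1.28730826 -0.19116268]
scene
14 {'px': array([176., 233.]), 'xy': (594.4, -277.3), 'size': (111.4, 45.6), 'deg': 70.6, 'h': np.float64(23.5)}
37 {'px': array([379., 257.]), 'xy': (594.3, 306.2), 'size': (89.6, 45.5), 'deg': -88.3, 'h': np.float64(52.3)}
37 {'px': array([339., 253.]), 'xy': (597.5, 196.3), 'size': (111.2, 45.5), 'deg': -88.3, 'h': np.float64(52.3)}
37 {'px': array([297., 247.]), 'xy': (600.1, 77.7), 'size': (109.6, 43.6), 'deg': -88.3, 'h': np.float64(52.5)}
37 {'px': array([221., 239.]), 'xy': (607.5, -135.5), 'size': (112.1, 45.6), 'deg': 70.0, 'h': np.float64(46.5)}
37 {'px': array([234., 196.]), 'xy': (450.2, -127.2), 'size': (57.7, 46.1), 'deg': 61.1, 'h': np.float64(46.3)}
37 {'px': array([184., 186.]), 'xy': (432.9, -295.3), 'size': (115.7, 46.9), 'deg': 46.8, 'h': np.float64(46.3)}
bench z [-2.00315273 -0.50592976  0.61077016]
```

View pics/crop0.png

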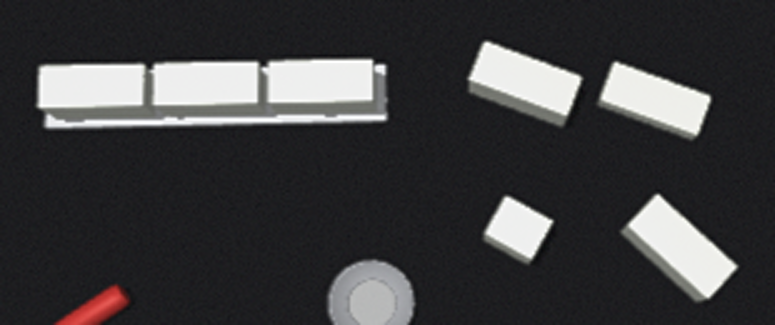

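Whole bricks are (290,133), at 110x46 with its top at 46, and (352,199), at 110x46 with its top at 46. Both match the description. (342,140) is the half-height brick (top 22) and (287,191) is the half-length one (55 mm). The crop confirms this. Next I'll work out the turn the gripper needs.

```bash
python3 - <<'E'
from cell import manip
from scipy.spatial.transform import Rotation as R
import numpy as np
s=manip.read_state()
M=R.from_euler('xyz',s['eef_rot']).as_matrix(); print(M.round(3))
a=np.degrees(np.arctan2(M[1,1],M[0,1])); print("jaw deg",a)
c=manip.camera("wrist"); print(np.round(c["mount"],3).tolist(),c["fx"],c["cx"],c["cy"])
E
```

```text
[[-0.     0.225  0.974]
 [-0.001  0.974 -0.225]
 [-1.    -0.001 -0.   ]]
jaw deg 77.00841065529737
[[-0.001, -0.279, 0.96, -160.84], [1.0, 0.0, 0.001, -0.543], [-0.001, 0.96, 0.279, -81.1], [0.0, 0.0, 0.0, 1.0]] 274.5038589434953 253.43874716179812 190.63180218839906
```

{"method": "jog_arm", "body": {
  "series": [0,0,-0.17,0.048,-0.067,0,1,0,0,-0.34,0.096,-0.134,0,1,0,0,-0.51,0.144,-0.201,0,1,0,0,-0.68,0.192,-0.268,0,1,0,0,-0.85,0.24,-0.335,0,1,0,0,-1.02,0.288,-0.402,0,1,0,0,-1.19,0.336,-0.469,0,1,0,0,-1.36,0.384,-0.536,0,1,0,0,-1.53,0.432,-0.603,0,1,0,0,-1.698,0.482,-0.673,0,1,0,0,-1.698,0.482,-0.673,0,1,0,0,-1.698,0.482,-0.673,0,1,0,0,-1.698,0.482,-0.673,0,1,0,0,-1.698,0.482,-0.673,0,1,0,0,-1.698,0.482,-0.673,0,1,0,0,-1.698,0.482,-0.673,0,1,0,0,-1.698,0.482,-0.673,0,1]
}}

```text
clock: 2.28
eef_pos: [605.4, -135.9, 225.0]
eef_rot: [1.777, 1.57, -0.146]
wrist_force: [0.9, 0.6, -0.1]
finger_gap: 93.8
```

```bash
cat >> h.py <<'E'
from scipy.spatial.transform import Rotation as R
def wrist(manip,name):
    s=manip.read_state(); c=manip.camera("wrist")
    T=np.eye(4); T[:3,:3]=R.from_euler('xyz',s['eef_rot']).as_matrix(); T[:3,3]=s['eef_pos']
    jaw=np.degrees(np.arctan2(T[1,1],T[0,1]))
    cv2.imwrite(f"pics/{name}.png",c["color"]); 
    print("t",s['clock'],"tcp",s['eef_pos'].round(1),"jaw",round(jaw,2),"down",T[:3,0].round(3),"F",s['wrist_force'].round(1),"gap",round(s['finger_gap'],1))
    return c,T@c["mount"],s
E
python3 - <<'E'
from h import *
from cell import manip
c,P,s=wrist(manip,"w1")
for lo,hi in((14,32),(37,60)):
    for o in faces(c,lo,hi,(200,800,-600,600),P): print(o)
E
```

```text
t 2.275 tcp [ 605.4 -135.9  225. ] jaw -20.21 down [ 0.001 -0.    -1.   ] F [ 0.9  0.6 -0.1] gap 93.8
{'px': array([195., 278.]), 'xy': (467.5, -258.3), 'size': (41.4, 13.3), 'deg': -42.6, 'h': np.float64(23.6)}
{'px': array([401., 271.]), 'xy': (761.2, -353.0), 'size': (46.8, 15.6), 'deg': 15.0, 'h': np.float64(25.6)}
{'px': array([278., 262.]), 'xy': (594.0, -276.7), 'size': (112.4, 46.0), 'deg': 69.8, 'h': np.float64(23.3)}
{'px': array([148., 190.]), 'xy': (460.8, -108.4), 'size': (50.4, 9.1), 'deg': -30.2, 'h': np.float64(22.8)}
{'px': array([ 43., 121.]), 'xy': (371.1, 21.6), 'size': (88.5, 87.4), 'deg': 55.9, 'h': np.float64(15.9)}
{'px': array([341.,  86.]), 'xy': (760.0, -82.7), 'size': (81.2, 73.2), 'deg': 1.4, 'h': np.float64(31.2)}
{'px': array([206.,  54.]), 'xy': (601.9, 21.8), 'size': (45.9, 4.5), 'deg': 1.7, 'h': np.float64(22.8)}
{'px': array([174., 336.]), 'xy': (407.3, -322.7), 'size': (45.5, 41.6), 'deg': -43.2, 'h': np.float64(46.4)}
{'px': array([189., 291.]), 'xy': (461.7, -258.2), 'size': (50.1, 28.4), 'deg': -20.2, 'h': np.float64(46.0)}
{'px': array([397., 284.]), 'xy': (744.4, -356.9), 'size': (28.4, 11.8), 'deg': 68.5, 'h': np.float64(43.2)}
{'px': array([141., 212.]), 'xy': (450.7, -129.9), 'size': (57.9, 48.1), 'deg': 61.1, 'h': np.float64(46.5)}
{'px': array([255., 176.]), 'xy': (607.2, -137.7), 'size': (108.6, 45.7), 'deg': 69.3, 'h': np.float64(46.5)}
{'px': array([189.,  25.]), 'xy': (601.5, 49.1), 'size': (62.6, 46.0), 'deg': -88.5, 'h': np.float64(52.6)}
```

View pics/w1.png

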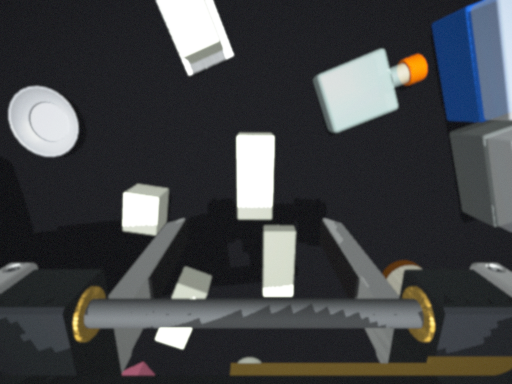

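The wrist view shows brick A at (255,176), between the fingers. Measured: (607,-138), 109x46, top at 46.5, which agrees with the fixed cameras. Grasping it now.

{"method": "jog_arm", "body": {
  "series": [0,0,0,0.001,-0.001,-0.05,1,0,0,0,0.001,-0.001,-0.1,1,0,0,0,0.001,-0.001,-0.14,1,0,0,0,0.001,-0.001,-0.17,1,0,0,0,0.001,-0.001,-0.185,1,0,0,0,0.001,-0.001,-0.198,1,0,0,0,0.001,-0.001,-0.198,1,0,0,0,0.001,-0.001,-0.198,1,0,0,0,0.001,-0.001,-0.198,0,0,0,0,0.001,-0.001,-0.198,-0.5,0,0,0,0.001,-0.001,-0.198,-1,0,0,0,0.001,-0.001,-0.198,-1,0,0,0,0.001,-0.001,-0.198,-1,0,0,0,0.001,-0.001,-0.198,-1,0,0,0,0.001,-0.001,-0.198,-1,0,0,0,0.001,-0.001,-0.198,-1],
  "squeeze": 30
}}

```text
clock: 4.32
eef_pos: [606.6, -138.1, 26.4]
eef_rot: [-1.446, 1.571, 2.913]
wrist_force: [-0.7, -0.3, -0.1]
finger_gap: 45.9
```

{"method": "jog_arm", "body": {
  "series": [0,0,0,0,0,0.02,-1,0,0,0,0,0,0.06,-1,0,0,0,0,0,0.1,-1,0,0,0,0,0,0.13,-1,0,0,0.03,-0.001,0.03,0.14,-1,0,0,0.07,-0.002,0.07,0.14,-1,0,0,0.11,-0.004,0.115,0.14,-1,0,0,0.16,-0.005,0.16,0.14,-1,0,0,0.2,-0.006,0.205,0.14,-1,0,0,0.24,-0.008,0.25,0.14,-1,0,0,0.29,-0.01,0.295,0.14,-1,0,0,0.33,-0.011,0.34,0.14,-1,0,0,0.365,-0.012,0.375,0.14,-1,0,0,0.382,-0.013,0.394,0.14,-1,0,0,0.382,-0.013,0.394,0.14,-1,0,0,0.382,-0.013,0.394,0.14,-1,0,0,0.382,-0.013,0.394,0.14,-1,0,0,0.382,-0.013,0.394,0.14,-1]
}}

```text
clock: 6.58
eef_pos: [593.9, 255.2, 166.6]
eef_rot: [1.267, 1.571, -0.277]
wrist_force: [0.6, -0.3, -3.2]
finger_gap: 45.8
```

```bash
python3 - <<'E'
from h import *
from cell import manip
c,P,s=wrist(manip,"w2")
np.savez("pics/w2.npz",P=P,**c)
for lo,hi in((38,60),(140,215)):
    for o in faces(c,lo,hi,(200,800,-600,600),P): print(o)
for n in ("top","scene"):
    c=manip.camera(n); cv2.imwrite(f"pics/{n}2.png",c["color"]); print(n)
    np.savez(f"pics/{n}2.npz",**c)
    for lo,hi in((45,60),(140,215)):
        for o in faces(c,lo,hi,(450,750,-50,420)): print(o)
E
```

```text
t 6.575 tcp [593.9 255.2 166.6] jaw 1.55 down [ 0. -0. -1.] F [ 0.6 -0.3 -3.2] gap 45.8
{'px': array([255., 348.]), 'xy': (601.6, 50.0), 'size': (45.2, 42.3), 'deg': 1.6, 'h': np.float64(52.4)}
{'px': array([254., 112.]), 'xy': (593.1, 333.7), 'size': (74.2, 45.7), 'deg': -88.3, 'h': np.float64(52.6)}
{'px': array([254., 333.]), 'xy': (596.4, 202.8), 'size': (25.8, 3.1), 'deg': 1.6, 'h': np.float64(186.6)}
{'px': array([253., 229.]), 'xy': (593.9, 269.5), 'size': (80.6, 45.3), 'deg': -88.7, 'h': np.float64(186.7)}
top
{'px': array([133., 137.]), 'xy': (583.0, 273.4), 'size': (27.7, 26.1), 'deg': 3.1, 'h': np.float64(50.8)}
{'px': array([163., 134.]), 'xy': (593.2, 194.9), 'size': (109.1, 46.0), 'deg': -89.6, 'h': np.float64(51.1)}
{'px': array([208., 132.]), 'xy': (596.8, 75.2), 'size': (110.5, 46.1), 'deg': -89.6, 'h': np.float64(51.0)}
{'px': array([135., 116.]), 'xy': (590.7, 225.3), 'size': (53.3, 45.1), 'deg': -89.6, 'h': np.float64(185.3)}
scene
{'px': array([383., 258.]), 'xy': (594.1, 316.4), 'size': (110.2, 45.7), 'deg': -88.3, 'h': np.float64(52.4)}
{'px': array([339., 253.]), 'xy': (596.9, 197.0), 'size': (108.7, 44.5), 'deg': -89.0, 'h': np.float64(52.3)}
{'px': array([296., 248.]), 'xy': (601.0, 77.6), 'size': (109.4, 45.5), 'deg': -88.3, 'h': np.float64(52.4)}
{'px': array([360., 230.]), 'xy': (594.7, 223.3), 'size': (44.0, 43.7), 'deg': -89.5, 'h': np.float64(186.6)}
```

View pics/w2.png

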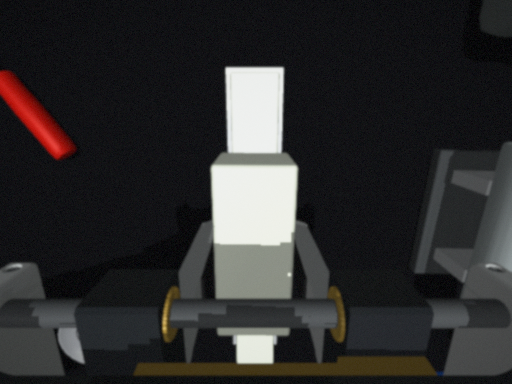

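The wrist view shows brick A held straight, at (254,230), over the wall. By all three cameras it needs about +1.4 mm in x and +0.8 mm in y. Next I'll lower it to just above contact.

{"method": "jog_arm", "body": {
  "series": [0,0,0.002,0.0014,0.0008,0,-1,0,0,0.002,0.0014,0.0008,-0.02,-1,0,0,0.002,0.0014,0.0008,-0.045,-1,0,0,0.002,0.0014,0.0008,-0.065,-1,0,0,0.002,0.0014,0.0008,-0.078,-1,0,0,0.002,0.0014,0.0008,-0.083,-1,0,0,0.002,0.0014,0.0008,-0.085,-1,0,0,0.002,0.0014,0.0008,-0.0865,-1,0,0,0.002,0.0014,0.0008,-0.0865,-1,0,0,0.002,0.0014,0.0008,-0.0865,-1]
}}

```text
clock: 7.98
eef_pos: [595.2, 256.8, 80.2]
eef_rot: [1.915, 1.57, 0.375]
wrist_force: [1.5, -0.7, -2.9]
finger_gap: 45.6
```

```bash
python3 - <<'E'
from h import *
from cell import manip
c,P,s=wrist(manip,"w3")
for lo,hi in((40,60),(85,110)):
    for o in faces(c,lo,hi,(200,800,-600,600),P): print(o)
for n in ("top","scene"):
    c=manip.camera(n); cv2.imwrite(f"pics/{n}3.png",cv2.resize(c["color"],None,fx=1.5,fy=1.5)); print(n)
    for lo,hi in((45,60),(85,110)):
        for o in faces(c,lo,hi,(450,750,-50,420)): print(o)
E
```

```text
t 7.975 tcp [595.2 256.8  80.2] jaw 1.72 down [ 0.  0. -1.] F [ 1.5 -0.7 -2.9] gap 45.6
{'px': array([253., 104.]), 'xy': (592.9, 340.3), 'size': (60.9, 45.5), 'deg': -88.3, 'h': np.float64(52.5)}
{'px': array([253., 228.]), 'xy': (595.1, 271.1), 'size': (80.6, 45.3), 'deg': -88.6, 'h': np.float64(100.3)}
top
{'px': array([165., 136.]), 'xy': (593.2, 193.7), 'size': (106.1, 46.0), 'deg': -89.6, 'h': np.float64(51.1)}
{'px': array([208., 132.]), 'xy': (596.7, 75.2), 'size': (110.5, 46.1), 'deg': -89.6, 'h': np.float64(51.2)}
{'px': array([146., 127.]), 'xy': (593.4, 224.8), 'size': (49.3, 44.0), 'deg': -89.6, 'h': np.float64(98.9)}
scene
{'px': array([397., 259.]), 'xy': (592.8, 353.1), 'size': (45.6, 37.0), 'deg': 1.7, 'h': np.float64(52.0)}
{'px': array([330., 252.]), 'xy': (597.8, 172.3), 'size': (58.9, 43.8), 'deg': -88.3, 'h': np.float64(52.5)}
{'px': array([296., 248.]), 'xy': (600.9, 77.6), 'size': (109.4, 45.6), 'deg': -88.4, 'h': np.float64(52.3)}
{'px': array([352., 246.]), 'xy': (596.4, 224.2), 'size': (43.9, 42.1), 'deg': 1.6, 'h': np.float64(100.2)}
```

View pics/scene3.png

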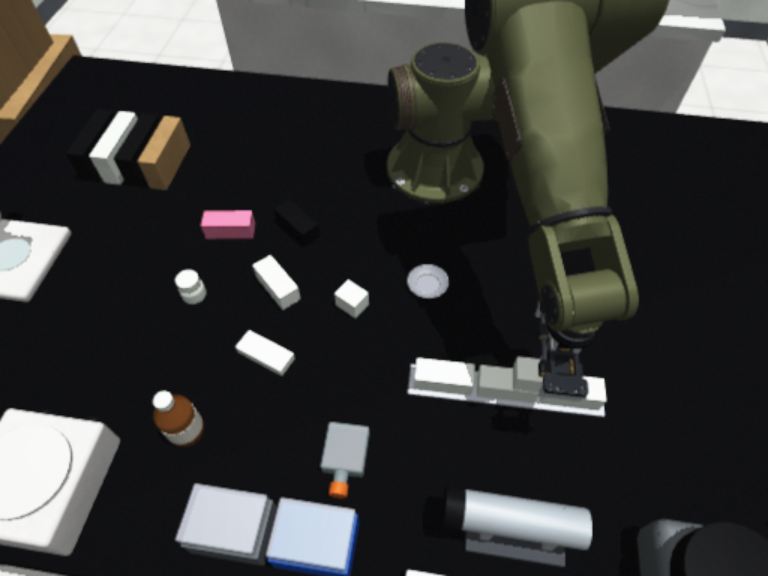

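{"method": "jog_arm", "body": {
  "series": [0,0,0,0,-0.0004,-0.0006,-1,0,0,0,0,-0.0004,-0.0012,-1,0,0,0,0,-0.0004,-0.0017,-1,0,0,0,0,-0.0004,-0.002,-1,0,0,0,0,-0.0004,-0.002,-1,0,0,0,0,-0.0004,-0.002,-1]
}}

```text
clock: 8.88
eef_pos: [595.1, 256.3, 78.4]
eef_rot: [1.557, 1.571, 0.016]
wrist_force: [-3.7, -1.5, 5.6]
finger_gap: 45.8
```

In contact, at about 8 N upward. Releasing and rising.

{"method": "jog_arm", "body": {
  "series": [0,0,0,0,0,0,-0.02,0,0,0,0,0,0,0.05,0,0,0,0,0,0,0.3,0,0,0,0,0,0,1,0,0,0,0,0,0,1,0,0,0,0,0,0,1,0,0,0,0,0,0,1,0,0,0,0,0,0,1,0,0,0,0,0,0.02,1,0,0,0,0,0,0.06,1,0,0,0,0,0,0.11,1,0,0,0,0,0,0.146,1,0,0,0,0,0,0.146,1,0,0,0,0,0,0.146,1]
}}

```text
clock: 10.62
eef_pos: [594.8, 256.2, 223.9]
eef_rot: [-1.289, 1.57, -2.829]
wrist_force: [0.7, -0.3, -0.3]
finger_gap: 93.7
```

```bash
python3 - <<'E'
from h import *
from cell import manip
c,P,s=wrist(manip,"w4")
for lo,hi in((40,60),(85,110)):
    for o in faces(c,lo,hi,(200,800,-600,600),P): print(o)
E
```

```text
t 10.625 tcp [594.8 256.2 223.9] jaw 1.72 down [-0. -0. -1.] F [ 0.7 -0.3 -0.3] gap 93.7
{'px': array([253., 329.]), 'xy': (601.5, 26.8), 'size': (44.4, 5.4), 'deg': 1.8, 'h': np.float64(52.2)}
{'px': array([253., 281.]), 'xy': (599.7, 108.2), 'size': (49.9, 45.7), 'deg': -88.2, 'h': np.float64(52.3)}
{'px': array([254., 247.]), 'xy': (598.1, 161.7), 'size': (44.9, 35.7), 'deg': 1.8, 'h': np.float64(52.4)}
{'px': array([254., 107.]), 'xy': (592.9, 340.1), 'size': (61.0, 45.9), 'deg': -88.2, 'h': np.float64(52.5)}
{'px': array([254., 185.]), 'xy': (595.5, 257.0), 'size': (109.0, 45.7), 'deg': -88.6, 'h': np.float64(98.5)}
```

View pics/w4.png

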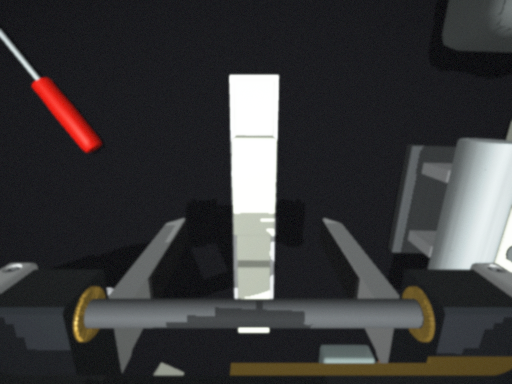

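Brick A lies at (254,185): (595.5, 257.0), top at 98.5, flat along the wall and centred over the left gap. Now for brick B.

{"method": "jog_arm", "body": {
  "series": [0,0,-0.06,-0.013,-0.045,0,1,0,0,-0.13,-0.027,-0.092,0,1,0,0,-0.2,-0.042,-0.14,0,1,0,0,-0.265,-0.056,-0.187,0,1,0,0,-0.335,-0.07,-0.235,0,1,0,0,-0.4,-0.084,-0.283,0,1,0,0,-0.47,-0.099,-0.332,0,1,0,0,-0.54,-0.114,-0.381,0,1,0,0,-0.61,-0.128,-0.43,0,1,0,0,-0.68,-0.143,-0.479,0,1,0,0,-0.74,-0.156,-0.525,0,1,0,0,-0.784,-0.165,-0.553,0,1,0,0,-0.784,-0.165,-0.553,0,1,0,0,-0.784,-0.165,-0.553,0,1,0,0,-0.784,-0.165,-0.553,0,1]
}}

```text
clock: 12.55
eef_pos: [430.4, -295.7, 223.8]
eef_rot: [-1.614, 1.57, 2.346]
wrist_force: [-0.3, -0.1, 0.6]
finger_gap: 93.7
```

```bash
python3 - <<'E'
from h import *
from cell import manip
c,P,s=wrist(manip,"w5")
for o in faces(c,38,60,(200,800,-600,600),P): print(o)
for n in ("top","scene"):
    c=manip.camera(n); cv2.imwrite(f"pics/{n}5.png",c["color"]); print(n)
    for lo,hi in((45,60),(85,110)):
        for o in faces(c,lo,hi,(450,750,-50,420)): print(o)
E
```

```text
t 12.55 tcp [ 430.4 -295.7  223.8] jaw -43.1 down [-0.  0. -1.] F [-0.3 -0.1  0.6] gap 93.7
{'px': array([270., 332.]), 'xy': (283.1, -491.7), 'size': (43.7, 20.5), 'deg': -43.0, 'h': np.float64(46.5)}
{'px': array([237., 294.]), 'xy': (296.5, -404.3), 'size': (25.9, 11.7), 'deg': -37.9, 'h': np.float64(46.6)}
{'px': array([254., 176.]), 'xy': (430.1, -298.2), 'size': (108.1, 45.7), 'deg': 46.9, 'h': np.float64(46.5)}
{'px': array([165.,  64.]), 'xy': (447.9, -131.9), 'size': (55.2, 45.9), 'deg': 61.1, 'h': np.float64(46.5)}
top
{'px': array([106., 135.]), 'xy': (589.4, 336.6), 'size': (65.2, 46.0), 'deg': -89.6, 'h': np.float64(51.2)}
{'px': array([171., 133.]), 'xy': (594.7, 172.4), 'size': (65.1, 43.3), 'deg': -89.6, 'h': np.float64(51.3)}
{'px': array([208., 132.]), 'xy': (596.7, 75.2), 'size': (110.5, 46.1), 'deg': -89.6, 'h': np.float64(51.3)}
{'px': array([134., 128.]), 'xy': (592.5, 254.2), 'size': (109.3, 46.7), 'deg': -89.6, 'h': np.float64(97.1)}
scene
{'px': array([394., 259.]), 'xy': (593.2, 342.0), 'size': (59.0, 45.3), 'deg': -88.3, 'h': np.float64(52.3)}
{'px': array([331., 252.]), 'xy': (598.1, 174.9), 'size': (63.0, 46.2), 'deg': -86.8, 'h': np.float64(52.4)}
{'px': array([297., 248.]), 'xy': (601.0, 77.7), 'size': (109.6, 45.5), 'deg': -88.3, 'h': np.float64(52.5)}
{'px': array([365., 248.]), 'xy': (597.5, 256.1), 'size': (110.2, 49.1), 'deg': -88.9, 'h': np.float64(98.4)}
```

View pics/w5.png

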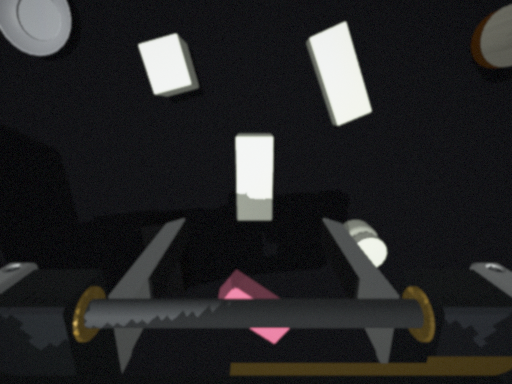

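View pics/top5.png

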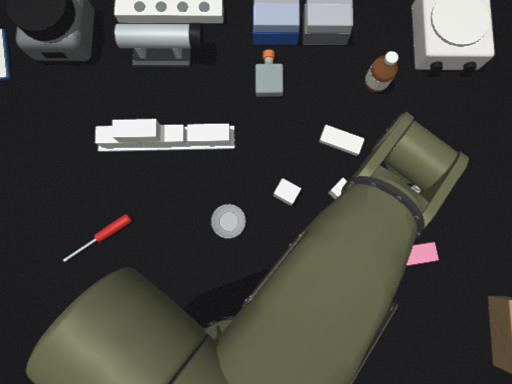

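Brick A checks out within about 1 mm in the fixed cameras. Brick B is at (254,176), at (430.1,-298.2), 108x46, top at 46.5. The half-height brick at (340,72), the half-length brick at (168,65) and the bottle at (365,243) are all clear of the gripper.

{"method": "jog_arm", "body": {
  "series": [0,0,0,0,-0.0023,-0.05,1,0,0,0,0,-0.0023,-0.1,1,0,0,0,0,-0.0023,-0.14,1,0,0,0,0,-0.0023,-0.17,1,0,0,0,0,-0.0023,-0.185,1,0,0,0,0,-0.0023,-0.198,1,0,0,0,0,-0.0023,-0.198,1,0,0,0,0,-0.0023,-0.198,1,0,0,0,0,-0.0023,-0.198,0,0,0,0,0,-0.0023,-0.198,-0.5,0,0,0,0,-0.0023,-0.198,-1,0,0,0,0,-0.0023,-0.198,-1,0,0,0,0,-0.0023,-0.198,-1,0,0,0,0,-0.0023,-0.198,-1,0,0,0,0,-0.0023,-0.198,-1,0,0,0,0,-0.0023,-0.198,-1],
  "squeeze": 30
}}

```text
clock: 14.7
eef_pos: [430.0, -298.9, 25.9]
eef_rot: [-1.482, 1.571, 2.476]
wrist_force: [-1.5, 0.7, 2.1]
finger_gap: 45.7
```

{"method": "jog_arm", "body": {
  "series": [0,0,0,0,0,0.02,-1,0,0,0,0,0,0.06,-1,0,0,0,0,0,0.11,-1,0,0,0,0,0,0.14,-1,0,0,0.05,0.011,0.028,0.14,-1,0,0,0.12,0.026,0.067,0.14,-1,0,0,0.2,0.043,0.111,0.14,-1,0,0,0.28,0.06,0.156,0.14,-1,0,0,0.36,0.078,0.2,0.14,-1,0,0,0.44,0.095,0.245,0.14,-1,0,0,0.52,0.112,0.29,0.14,-1,0,0,0.6,0.13,0.334,0.14,-1,0,0,0.68,0.147,0.379,0.14,-1,0,0,0.74,0.16,0.412,0.14,-1,0,0,0.782,0.1688,0.4355,0.14,-1,0,0,0.782,0.1688,0.4355,0.14,-1,0,0,0.782,0.1688,0.4355,0.14,-1,0,0,0.782,0.1688,0.4355,0.14,-1,0,0,0.782,0.1688,0.4355,0.14,-1]
}}

```text
clock: 17.08
eef_pos: [598.8, 135.9, 166.1]
eef_rot: [1.413, 1.571, -0.131]
wrist_force: [0.2, -0.5, -3.6]
finger_gap: 45.5
```

```bash
python3 - <<'E'
from h import *
from cell import manip
c,P,s=wrist(manip,"w6")
for lo,hi in((45,60),(85,110),(150,215)):
    for o in faces(c,lo,hi,(200,800,-600,600),P): print(o)
for n in ("top","scene"):
    c=manip.camera(n); cv2.imwrite(f"pics/{n}6.png",c["color"]); print(n)
    for lo,hi in((45,60),(85,110),(150,215)):
        for o in faces(c,lo,hi,(450,750,-50,420)): print(o)
E
```

```text
t 17.075 tcp [598.8 135.9 166.1] jaw 1.55 down [ 0. -0. -1.] F [ 0.2 -0.5 -3.6] gap 45.5
{'px': array([253., 142.]), 'xy': (597.3, 187.2), 'size': (45.6, 19.6), 'deg': 1.6, 'h': np.float64(52.5)}
{'px': array([253.,  64.]), 'xy': (595.6, 247.4), 'size': (92.5, 45.5), 'deg': -88.5, 'h': np.float64(98.6)}
{'px': array([254., 230.]), 'xy': (598.7, 150.5), 'size': (80.1, 45.5), 'deg': -88.4, 'h': np.float64(186.6)}
top
{'px': array([ 98., 133.]), 'xy': (590.6, 364.7), 'size': (48.3, 17.3), 'deg': -11.7, 'h': np.float64(50.8)}
{'px': array([209., 133.]), 'xy': (596.8, 75.1), 'size': (110.3, 46.1), 'deg': -89.6, 'h': np.float64(51.1)}
{'px': array([191., 117.]), 'xy': (591.9, 93.7), 'size': (55.6, 36.3), 'deg': 2.1, 'h': np.float64(184.7)}
scene
{'px': array([393., 259.]), 'xy': (593.4, 340.7), 'size': (61.5, 45.7), 'deg': -88.3, 'h': np.float64(52.4)}
{'px': array([331., 253.]), 'xy': (598.6, 175.0), 'size': (63.1, 45.3), 'deg': -86.8, 'h': np.float64(52.4)}
{'px': array([296., 248.]), 'xy': (600.5, 77.6), 'size': (109.4, 44.8), 'deg': -88.8, 'h': np.float64(52.6)}
{'px': array([366., 249.]), 'xy': (595.9, 256.5), 'size': (110.7, 51.4), 'deg': 87.4, 'h': np.float64(98.3)}
{'px': array([308., 225.]), 'xy': (599.9, 95.7), 'size': (43.8, 27.6), 'deg': 3.7, 'h': np.float64(186.5)}
```

View pics/w6.png

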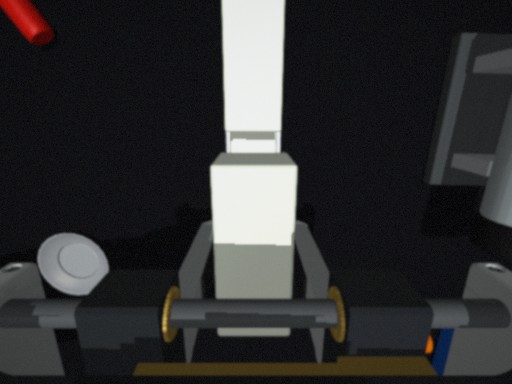

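Brick B is held straight at (254,230). Its far end is about 10.6 mm short of the laid brick's near end, where it should be 10 mm. In x it is on the wall line. Lowering.

{"method": "jog_arm", "body": {
  "series": [0,0,0.003,0,0.0006,0,-1,0,0,0.003,0,0.0006,-0.02,-1,0,0,0.003,0,0.0006,-0.045,-1,0,0,0.003,0,0.0006,-0.065,-1,0,0,0.003,0,0.0006,-0.078,-1,0,0,0.003,0,0.0006,-0.083,-1,0,0,0.003,0,0.0006,-0.085,-1,0,0,0.003,0,0.0006,-0.0863,-1,0,0,0.003,0,0.0006,-0.0863,-1,0,0,0.003,0,0.0006,-0.0863,-1]
}}

```text
clock: 18.48
eef_pos: [599.0, 137.1, 79.9]
eef_rot: [1.711, 1.57, 0.171]
wrist_force: [1.0, 0.4, -3.1]
finger_gap: 45.8
```

```bash
python3 - <<'E'
from h import *
from cell import manip
c,P,s=wrist(manip,"w7")
for lo,hi in((45,60),(85,110)):
    for o in faces(c,lo,hi,(200,800,-600,600),P): print(o)
W=world(c,P)
# gap between tops along the centre column
r=W[:,254]; print(np.c_[np.arange(100,200),r[100:200].round(1)][::4].tolist())
for n in ("top","scene"):
    c=manip.camera(n); print(n)
    for lo,hi in((45,60),(85,110)):
        for o in faces(c,lo,hi,(450,750,-50,420)): print(o)
E
```

```text
t 18.475 tcp [599.  137.1  79.9] jaw 1.77 down [ 0.  0. -1.] F [ 1.   0.4 -3.1] gap 45.8
{'px': array([252., 149.]), 'xy': (597.4, 192.7), 'size': (45.3, 4.8), 'deg': 1.8, 'h': np.float64(52.6)}
{'px': array([253., 229.]), 'xy': (598.9, 151.7), 'size': (80.1, 45.3), 'deg': -88.2, 'h': np.float64(100.5)}
{'px': array([253.,  70.]), 'xy': (596.0, 233.4), 'size': (65.2, 45.2), 'deg': -88.5, 'h': np.float64(98.6)}
[[100.0, 597.0, 223.2, 98.5], [104.0, 597.0, 221.4, 98.2], [108.0, 597.1, 219.5, 97.9], [112.0, 597.2, 217.6, 98.8], [116.0, 597.2, 215.6, 98.0], [120.0, 597.3, 213.7, 97.9], [124.0, 597.4, 211.7, 98.1], [128.0, 597.4, 209.8, 98.8], [132.0, 597.5, 207.8, 98.1], [136.0, 597.5, 205.8, 98.4], [140.0, 597.6, 203.7, 98.0], [144.0, 597.7, 201.8, 99.0], [148.0, 598.0, 193.8, 52.9], [152.0, 598.1, 191.1, 53.3], [156.0, 598.1, 191.5, 73.1], [160.0, 598.0, 191.6, 87.6], [164.0, 598.0, 191.2, 98.0], [168.0, 598.1, 189.7, 101.0], [172.0, 598.1, 187.3, 99.9], [176.0, 598.2, 185.4, 100.7], [180.0, 598.3, 183.1, 100.2], [184.0, 598.3, 181.0, 100.4], [188.0, 598.4, 178.5, 99.3], [192.0, 598.5,
[... 218 characters left out ...]
.1, 46.0), 'deg': -89.6, 'h': np.float64(51.3)}
{'px': array([115., 128.]), 'xy': (589.6, 300.1), 'size': (46.7, 17.5), 'deg': 0.4, 'h': np.float64(97.0)}
{'px': array([197., 127.]), 'xy': (595.7, 95.0), 'size': (47.3, 32.5), 'deg': 1.7, 'h': np.float64(98.9)}
scene
{'px': array([393., 260.]), 'xy': (593.4, 340.8), 'size': (61.5, 45.7), 'deg': -88.3, 'h': np.float64(52.4)}
{'px': array([288., 247.]), 'xy': (601.0, 52.9), 'size': (60.1, 44.2), 'deg': -88.2, 'h': np.float64(52.3)}
{'px': array([365., 248.]), 'xy': (597.5, 256.1), 'size': (110.2, 49.1), 'deg': -88.9, 'h': np.float64(98.4)}
{'px': array([305., 241.]), 'xy': (600.8, 96.4), 'size': (43.4, 26.9), 'deg': 4.1, 'h': np.float64(100.4)}
```

View pics/w7.png

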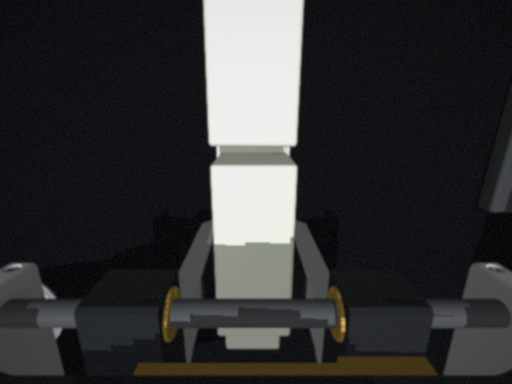

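The gap between the laid and held bricks is now 9.3 mm, so I'll shift B −0.5 mm in y and set it down.

{"method": "jog_arm", "body": {
  "series": [0,0,0,0,-0.0005,-0.0006,-1,0,0,0,0,-0.0005,-0.0012,-1,0,0,0,0,-0.0005,-0.0017,-1,0,0,0,0,-0.0005,-0.0021,-1,0,0,0,0,-0.0005,-0.0021,-1,0,0,0,0,-0.0005,-0.0021,-1]
}}

```text
clock: 19.38
eef_pos: [598.9, 136.6, 77.9]
eef_rot: [1.316, 1.571, -0.224]
wrist_force: [-4.4, 0.0, 6.4]
finger_gap: 45.6
```

In contact, at about 9 N. Releasing and retreating, first up and then back along −x and −y to clear the view.

{"method": "jog_arm", "body": {
  "series": [0,0,0,0,0,0,-0.02,0,0,0,0,0,0,0.05,0,0,0,0,0,0,0.3,0,0,0,0,0,0,1,0,0,0,0,0,0,1,0,0,0,0,0,0,1,0,0,0,0,0,0,1,0,0,0,0,0,0,1,0,0,0,0,0,0.02,1,0,0,0,0,0,0.06,1,0,0,0,0,0,0.11,1,0,0,0,0,0,0.15,1,0,0,0,0,-0.03,0.18,1,0,0,0,0,-0.07,0.2,1,0,0,0,0,-0.11,0.22,1,0,0,0,0,-0.15,0.22,1,0,0,0,0,-0.17,0.22,1,0,0,0,0,-0.17,0.22,1,0,0,0,0,-0.17,0.22,1]
}}

```text
clock: 21.75
eef_pos: [598.9, -32.2, 297.6]
eef_rot: [-2.601, 1.57, 2.143]
wrist_force: [-0.1, -0.2, 0.1]
finger_gap: 94.0
```

```bash
python3 - <<'E'
from h import *
from cell import manip
c,P,s=wrist(manip,"w8")
for lo,hi in((45,60),(85,110)):
    for o in faces(c,lo,hi,(200,800,-600,600),P): print(o)
for n in ("top","scene"):
    c=manip.camera(n); print(n)
    cv2.imwrite(f"pics/{n}8.png",c["color"])
    for lo,hi in((45,60),(85,110)):
        for o in faces(c,lo,hi,(450,750,-50,420)): print(o)
E
```

```text
t 21.75 tcp [598.9 -32.2 297.6] jaw 1.83 down [-0.  0. -1.] F [-0.1 -0.2  0.1] gap 94.0
{'px': array([157., 220.]), 'xy': (448.5, -130.2), 'size': (54.6, 44.6), 'deg': 61.8, 'h': np.float64(46.5)}
{'px': array([257., 108.]), 'xy': (601.3, 52.0), 'size': (59.7, 45.0), 'deg': -88.9, 'h': np.float64(52.5)}
{'px': array([258.,  41.]), 'xy': (599.5, 125.3), 'size': (89.3, 45.7), 'deg': -88.2, 'h': np.float64(98.6)}
top
{'px': array([114., 138.]), 'xy': (589.8, 310.7), 'size': (117.3, 46.0), 'deg': -89.6, 'h': np.float64(50.8)}
{'px': array([164., 127.]), 'xy': (593.0, 175.9), 'size': (46.7, 27.7), 'deg': 0.4, 'h': np.float64(97.1)}
{'px': array([135., 128.]), 'xy': (591.3, 253.5), 'size': (110.9, 49.3), 'deg': -89.6, 'h': np.float64(96.9)}
scene
{'px': array([393., 260.]), 'xy': (593.3, 340.8), 'size': (61.5, 45.7), 'deg': -88.3, 'h': np.float64(52.2)}
{'px': array([288., 247.]), 'xy': (601.6, 54.4), 'size': (63.1, 45.5), 'deg': -88.2, 'h': np.float64(52.3)}
{'px': array([365., 248.]), 'xy': (597.4, 256.2), 'size': (110.2, 49.1), 'deg': -88.9, 'h': np.float64(98.3)}
{'px': array([320., 243.]), 'xy': (600.0, 136.1), 'size': (108.7, 46.0), 'deg': -88.4, 'h': np.float64(98.6)}
```

View pics/w8.png

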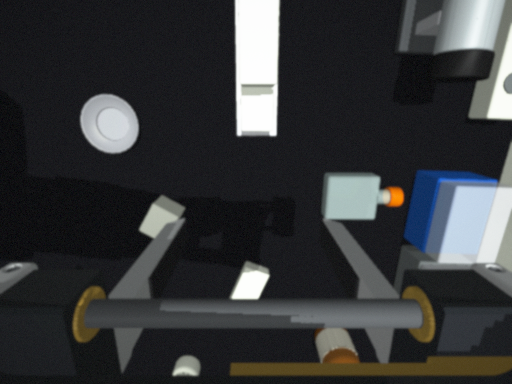

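View pics/scene8.png

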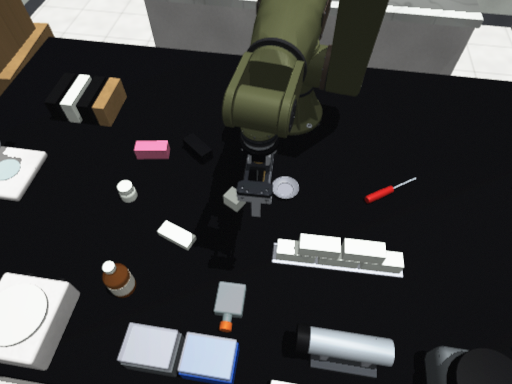

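The scene view shows both bricks on the wall, at (320,243) and (365,248). They are 120 mm apart with tops at 98.5, and the exposed wall ends match at about 60 mm each. The gripper touches nothing, so I'm handing in.

```bash
python3 -c "
from cell import manip
print(manip.sign_off())"
```

```text
the job is handed in; nothing more can be done
None
```

I laid both whole white bricks flat along the wall, one over each gap, and handed the job in at about 22 s of the 64 s allowed. Each was set down under light contact of roughly 8–9 N and released before the arm backed away. I did not touch the half-length, half-height, black or pink bricks.

**Last checks (scene camera):**
- **Brick positions:** the centres are at about (597.4, 256.2) and (600.0, 136.1). That is 120 mm apart and roughly 1–2 mm from my estimated gap centres.
- **Height and angle:** the tops are at 98.5 mm, where 98 mm is expected. Both bricks are parallel to the wall within about 0.6°.
- **Wall ends:** the uncovered ends of the first course measure 61.5 and 63 mm, where 60 mm is expected.

**Disagreements:** the cameras differ by 2–4 mm in absolute position, so I relied on brick-to-wall differences within each view. In the final pictures the arm partly hid the right brick from the top camera, and the wrist camera saw only part of it. Its final position therefore rests mainly on the scene view.

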